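Drop the sneeze-guard sash and hold up the sauce-cup tray

TASK

At the deli prep counter, first push the clear sash of the sneeze guard all the way down by its red handle so the way over it is open. Then take the small metal tray by its dark wooden top bar, lift it straight up about 10 cm clear of the white board, and keep holding it there, steady and level, with both cups still standing in it; the job finishes while you are holding the tray in the air. Leave the lidded steel pan, the sauce bottle and the pepper mill alone.

Things in the scene. Friction and masses are not known exactly. Their poses are not given: they have to be found in the camera images.
- guard: Sneeze guard fixed to the counter, 600 mm wide along its own y: two aluminium posts 169 mm high (36 mm deep, 28 mm wide) centred at y = +286 and -286 mm, and between them a fixed clear lower pane (top 114 mm above the counter). Origin on the counter midway between the posts; x points away from the robot, z up.
- sash (a joint): Height in m of the clear upper sash above its lowest position: 0 = fully down on its stop, 0.11 = fully up. Friction holds it at any height; pushing it down takes about 4 N, lifting it about 14 N.
- sash_handle (a point): Centre of the red bar handle on top of the sliding sash: 120 mm long along its own y, 14 mm deep (x), 14 mm high, on two 12 mm stubs near its ends (y = +54, -54 mm). It is 33 mm above the top of the sash's rail, and 160 mm above the counter when the sash is fully down (up to 270 mm when up). Axes parallel to the guard's.
- board: White cutting board fixed on the counter, 170 (x) x 270 (y) x 20 (z) mm. Origin at the centre of its underside, on the counter.
- tray_handle (a point): Centre of the 14 mm square dark wooden bar, 110 mm long along its own x, on a strap at each end (x = +52, -52 mm), over the middle of the tray. Loose open aluminium tray 110 (x) x 200 (y) x 35 mm, 3 mm floor, underside 115 mm below this point; z is its up axis. Stands on the white board (bar 135 mm above the counter); 0.45 to 0.8 kg with cups. Fingers close along its y.
- cup_white: White ceramic cup, rim diameter 66 mm, 45 mm high, standing loose in the +y half of the tray. Origin at the centre of its underside (112 mm below the bar's centre); z is its up axis.
- cup_blue: Blue ceramic cup of the same size, standing loose in the -y half of the tray. Origin at the centre of its underside; z is its up axis.
- pan: Bystander: dark steel food pan with an aluminium lid, 122 (x) x 190 (y) x 84 mm high, loose on the counter. Origin at the centre of its underside.
- sauce: Bystander: red sauce bottle with white cap, 56 mm diameter, 170 mm high, loose, upright. Origin at the centre of its underside.
- mill: Bystander: dark wooden pepper mill, 54 mm diameter, 158 mm high, loose, upright. Origin at the centre of its underside.
Mind the look-alikes: they are no part of the job. What is shaped like the cup_blue but orange is not meant. Leave any turquoise look-alike of the part that bears tray_handle alone.

How it is judged:
By the outcome, as a careful person would: the job done as asked, in the order asked, and still so for the second after the job is handed in, while the arm keeps its last pose, push and grip.
It also fails if it takes over 45 s, if anything falls off the work surface, if the arm or the gripper's body presses on something with over 40 N, if the wrist force passes 120 N, or if a joint passes its speed limit or range.

ROBOT

A 6-joint arm with a two-finger parallel gripper is mounted at the origin on the work surface. World frame = base frame: x ahead of the robot, y to its left, z up, the work surface at z = 0. Lengths are in m, angles in rad, forces in N, time in s.
With the tool pointing down it reaches from about 0.35 to 0.975 m from the base axis. Payload 4.9 kg.
Tool frame: the origin (TCP) lies midway between the tips of the shut fingers; the grasp point (between the pads) lies 19 mm behind it; z points along the fingers, y is the line along which they close (so a half turn about z gives the same grasp; the last joint's range is limited). The gripper opens to 85 mm and grips with 20 to 120 N. Pads are 22 mm wide; open, the fingers measure 114 mm over their backs; the gripper's body (76 mm by 85 mm) begins 54 mm behind the grasp point. The pads swing forward as they close: fully open they stand 13 mm farther back than shut.
Start: joints at [1.124, 0.053, 1.613, -0, 1.476, -0.119], TCP at [0.201, 0.592, 0.231] pointing down, gripper open.
Joint ranges: [-3.01, 3.01], [-1.01, 2.22], [0.06, 2.58], [-1.02, 4.17], [0.09, 2.62], [-3.14, 3.14]. Speed limits (rad/s): [2.57, 2.57, 3.14, 3.14, 3.14, 3.14].

INTERFACE

Orientations are given as a unit quaternion [w, x, y, z].
In Python, from plant import * gives the robot as it stands.
- The arm moves only by the tool jog_arm, never from a script. Its argument "targets" is a list of rows, each a list of 3 entries, a list of its own where there are three numbers: the shift along the tool's x, y, z in units of 25 mm (1.0 is 25 mm), then the turn, a rotation vector about the tool's x, y, z in units of 8 degrees (1.0 is 8 degrees), then the opening in per cent of the stroke, from 0 (shut) to 100 (fully open). A call has 1 to 8 rows; each row is the pose to reach, as a shift and turn from the pose commanded when the call began, along the tool's axes at that moment; what a row does not reach only later rows make up. A row lasts 1/8 s, in which the tool goes at most 62.5 mm and 10.7 degrees, less where a joint would pass 70% of its speed; a pose out of reach is approached as far as the arm can. A call with a gripper value outside its range is refused whole. The fingers move at their own pace and stop on an object; the grip force is fixed at half the most. Time passes only in rows, so rows that repeat a pose let the fingers close. It gives the time, the measured TCP pose, the force, the opening and the grip force at its end, in the units of the state.
- state(): the state, without advancing time (a new reading comes with each control period).
- grab_frame(name): name is "side" or "top" or "wrist"; returns (picture, depth): 420x560x3 uint8, red, green, blue; 420x560 float32, m along the optical axis (not along the pixel's ray), 0 where there is no reading.
- camera_params(name): a dict with "fovy" (degrees; the focal length in pixels is half the picture's height over the tangent of half this angle, whatever the lens; pixels are square), "cx", "cy" (the principal point, pixels), "rvec" (rotation vector, rad) and "tvec" (3), from world to camera coordinates, as OpenCV has them; the wrist camera has in their place "hand_eye" (4x4, takes a point from camera to tool coordinates, whose origin is the TCP and whose axes are the flange's). Camera axes: x right, y down, z forward; pixel columns grow to the right and rows downward; lengths in m; the calibration is good to about 2 mm. A picture is of the moment at which its call begins: read the wrist's pose just before it. camera_params takes no time and is no camera call.
- job_done(): hands the job in; it is judged then, once.
The state is a dict: "time": time; "joint_pos": joint angles; "joint_vel": joint speeds; "joint_efforts": joint torques, N m; "tool_pos": TCP position; "tool_rot": TCP orientation; "contact_force": force on the tool from outside, world axes, zero at the start; "ft_torque": the same for the moment, N m; "gripper_width": opening from 0.0 (shut) to 1.0 (fully open); "grasp_force": force on a finger pad.
Only numpy, scipy, OpenCV 4.12 (cv2) and the standard library are available. Lean on these libraries where they do the work, as an engineer would, in place of code of your own. Each camera call takes 0.05 s, during which the arm holds its last target. There are 200 camera calls.

## Working session

There is one attempt and no reset: what is moved stays moved. The work goes in short steps, Python scripts to look and compute and a tool call to move; the robot and the scene stay as the last step left them, time stands still between calls to the robot, and variables do not carry over. Pictures are saved under pics/ and viewed, at most 10 in all, crops included, and the job is handed in when it is done.

Besides the shell and the picture viewer there is one more tool, called after "Call:" in YAML: its name, and indented under it one key for each argument. jog_arm: Moves the arm, as the interface text tells. Its arguments: {"type":"object","properties":{"targets":{"type":"array"}},"required":["targets"]}

```bash
mkdir -p pics; cat > h.py <<'E'
from plant import *
import numpy as np, cv2
from scipy.spatial.transform import Rotation as R
def pose():
    s=state(); q=s["tool_rot"]; return np.array(s["tool_pos"]), R.from_quat([q[1],q[2],q[3],q[0]]).as_matrix()
def cam(name):
    c=camera_params(name); f=210/np.tan(np.radians(c["fovy"])/2)
    if "hand_eye" in c:
        p,Rt=pose(); H=np.array(c["hand_eye"]); Rw=Rt@H[:3,:3]; o=Rt@H[:3,3]+p
    else:
        Rc=cv2.Rodrigues(np.array(c["rvec"],float))[0]; Rw=Rc.T; o=-Rc.T@np.array(c["tvec"]).ravel()
    return f,c["cx"],c["cy"],Rw,o
def rayz(C,u,v,z):
    f,cx,cy,Rw,o=C; d=Rw@np.array([(u-cx)/f,(v-cy)/f,1]); return o+d*(z-o[2])/d[2]
def pts(C,D):
    f,cx,cy,Rw,o=C; v,u=np.mgrid[:420,:560]
    P=np.stack([(u-cx)/f*D,(v-cy)/f*D,D],-1)@Rw.T+o; P[D==0]=np.nan; return P
E
python3 - <<'E'
from h import *
for n in ("top","side","wrist"):
    C=cam(n); I,D=grab_frame(n); cv2.imwrite(f"pics/{n}.png",I[:,:,::-1]); np.savez(f"{n}.npz",I=I,D=D,P=pts(C,D)); print(n,C[0],C[1:3],C[4],C[3][:,2],camera_params(n).keys())
print(state())
E
```

```text
top 463.9419489188365 (278.384101652702, 204.45861389264252) [ 0.42114192 -0.05023738  1.66889029] [ 0.11507419  0.00901946 -0.99331595] dict_keys(['fovy', 'cx', 'cy', 'rvec', 'tvec'])
side 467.8879404314579 (273.59433867676046, 213.0992955758517) [ 0.29027989 -0.9490561   0.91988564] [ 0.23217715  0.72499276 -0.64844373] dict_keys(['fovy', 'cx', 'cy', 'rvec', 'tvec'])
wrist 378.2242193054307 (282.6961024836306, 208.3177258529215) [0.12654796 0.61653329 0.37360579] [ 0.29219116 -0.10171674 -0.95093534] dict_keys(['fovy', 'cx', 'cy', 'hand_eye'])
{'time': 0.15, 'joint_pos': array([ 1.12402324e+00,  5.32057258e-02,  1.61397574e+00,  1.66837858e-06,
        1.47603853e+00, -1.18985797e-01]), 'joint_vel': array([ 0.00044138, -0.00118501, -0.00444342, -0.00029047, -0.00078763,
       -0.00125681]), 'joint_efforts': array([ 3.34140559e-04, -3.94245458e+01, -3.70720410e+01, -1.18063363e-04,
        4.71128660e-03, -6.43007013e-06]), 'tool_pos': array([0.20099322, 0.59127624, 0.23034684]), 'tool_rot': array([-2.27911290e-04,  1.63160926e-01,  9.86599133e-01, -7.81102488e-04]), 'contact_force': array([-0.74839184, -0.18043281,  0.20543369]), 'ft_torque': array([-0.00452941,  0.03728953, -0.04535039]), 'grasp_force': 0.0, 'gripper_width': 1.0029176660117969}
```

View pics/top.png

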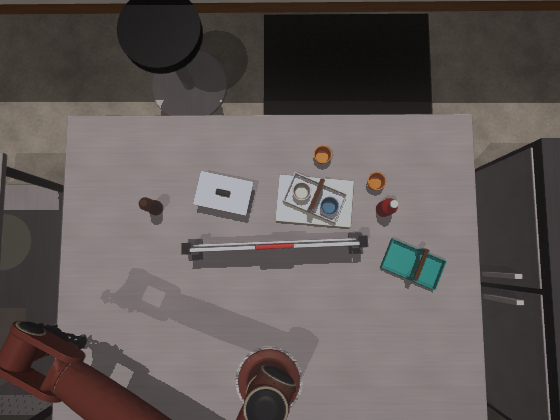

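View pics/side.png

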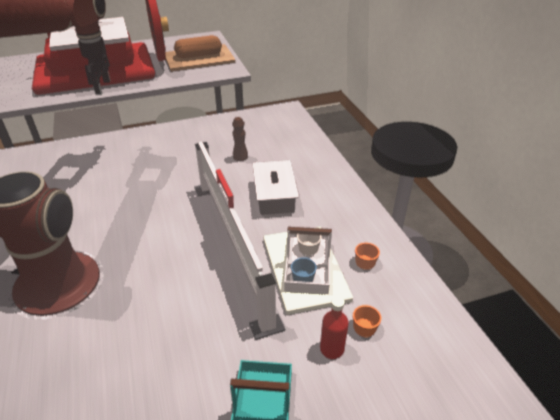

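The top view shows the red sash handle at (274,246), the guard posts at (193,248) and (358,242), and the aluminium tray on the white board with its wooden bar at (317,194). The white cup is at (302,191) and the blue at (329,205). In the side view the red handle is at (225,187) and the tray bar at (309,231).

Look-alikes:
- **Bar:** the turquoise tray's bar at top (421,264) and the pan's lid knob at (222,193) are not meant. I choose (317,194), the bar on the white board.
- **Cups:** the orange cups at (323,156) and (376,182) are not meant.
- **Red things:** the sauce bottle at (388,207) is not meant. I choose the bar at (274,246).

```bash
python3 - <<'E'
from h import *
def two(a,b,ra,rb): pass
T=np.load("top.npz");S=np.load("side.npz")
def mask(I,lo,hi,roi):
    h=cv2.cvtColor(I,cv2.COLOR_RGB2HSV); m=cv2.inRange(h,lo,hi)
    z=np.zeros_like(m); x0,y0,x1,y1=roi; z[y0:y1,x0:x1]=m[y0:y1,x0:x1]; return z
jobs={"red":((0,150,70),(6,255,255),(240,235,310,258),(205,160,245,215)),
"red2":((174,150,70),(180,255,255),(240,235,310,258),(205,160,245,215)),
"bar":((0,60,20),(20,255,140),(300,172,332,218),(280,222,340,240)),
"blue":((100,90,40),(125,255,255),(310,190,350,225),(285,255,325,290))}
for k,(lo,hi,rt,rs) in jobs.items():
    for nm,F,r in(("top",T,rt),("side",S,rs)):
        m=mask(F["I"],lo,hi,r)>0
        if m.sum()<8: print(k,nm,m.sum());continue
        P=F["P"][m]; v,u=np.nonzero(m)
        rect=cv2.minAreaRect(np.stack([u,v],1).astype(np.float32))
        print(k,nm,m.sum(),"px",u.mean().round(1),v.mean().round(1),"med",np.nanmedian(P,0).round(3),"p5",np.nanpercentile(P,5,axis=0).round(3),"p95",np.nanpercentile(P,95,axis=0).round(3),rect)
# ray triangulation
from scipy.optimize import least_squares
for n,a,b in(("red",(274,246),(225,187)),("bar",(317,194),(309,231))):
    A=[];B=[]
    for c,(u,v) in(("top",a),("side",b)):
        f,cx,cy,Rw,o=cam(c); d=Rw@np.array([(u-cx)/f,(v-cy)/f,1]); d/=np.linalg.norm(d); M=np.eye(3)-np.outer(d,d); A.append(M);B.append(M@o)
    x=np.linalg.lstsq(np.vstack(A),np.hstack(B),rcond=None)[0]; print(n,"tri",x.round(3))
print("table z",T["P"][300,330],T["P"][130,120],"post", T["P"][247,193],T["P"][241,358])
c=cv2.resize(T["I"][140:300,170:450],None,fx=2.8,fy=2.8,interpolation=cv2.INTER_CUBIC); cv2.imwrite("pics/crop1.png",c[:,:,::-1])
E
```

```text
red top 154 px 273.3 245.9 med [ 0.459 -0.02   0.232] p5 [ 0.453 -0.073  0.228] p95 [0.465 0.031 0.237] ((273.5, 246.0), (4.0, 37.0), 90.0)
red side 99 px 223.8 183.1 med [ 0.457 -0.029  0.23 ] p5 [ 0.453 -0.077  0.228] p95 [0.462 0.022 0.232] ((223.69998168945312, 182.90000915527344), (28.17445945739746, 3.130495071411133), 63.43495178222656)
red2 top 0
red2 side 0
bar top 127 px 316.4 193.5 med [ 0.636 -0.164  0.144] p5 [ 0.59  -0.182  0.137] p95 [ 0.679 -0.142  0.15 ] ((316.35211181640625, 193.64498901367188), (3.9706766605377197, 32.14616394042969), 22.380136489868164)
bar side 181 px 309.1 230.0 med [ 0.632 -0.166  0.14 ] p5 [ 0.59  -0.186  0.137] p95 [ 0.674 -0.146  0.143] ((308.995361328125, 230.0830841064453), (42.1572151184082, 4.493071556091309), 3.1798300743103027)
blue top 119 px 328.2 207.4 med [ 0.601 -0.212  0.03 ] p5 [ 0.579 -0.231  0.023] p95 [ 0.616 -0.191  0.072] ((327.1999816894531, 206.39999389648438), (16.994115829467773, 13.416407585144043), 63.43495178222656)
blue side 0
red tri [ 0.46  -0.023  0.213]
bar tri [ 0.633 -0.165  0.135]
table z [ 0.27344546 -0.21670624 -0.0041438 ] [0.8929894  0.54824256 0.00588291] post [0.45923848 0.24907255 0.11851336] [ 0.47456162 -0.28935022  0.1890123 ]
```

View pics/crop1.png

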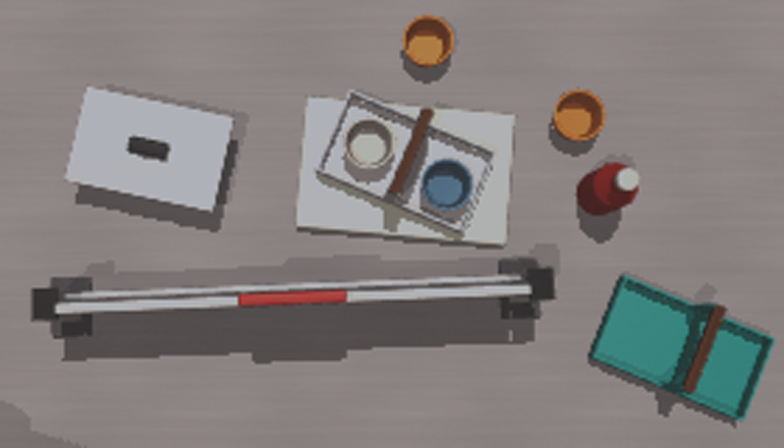

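The crop confirms my picks. The bar on the aluminium tray over the white board is at crop (411,152), with the white cup to its left and the blue cup to its right. The red handle is at (292,298).

Measured points:
- **Handle:** about (0.459, -0.023), with its top at z≈0.23, so the sash is up about 6 cm.
- **Tray bar:** about (0.633, -0.165, 0.137), against an expected height of 0.135.

Next I move above the handle with the fingers shut.

Call:
jog_arm:
  targets:
    - [[0, 0, -2.4], [0, 0, 0], 0]
    - [[-2, -2.2, -2.8], [0, 0, 0], 0]
    - [[-17.7, -19.9, -2.8], [0, 0, 0], 0]
    - [[-17.7, -19.9, -2.8], [0, 0, 0], 0]
    - [[-17.7, -19.9, -2.8], [0, 0, 0], 0]
    - [[-17.7, -19.9, -2.8], [0, 0, 0], 0]
    - [[-17.7, -19.9, -2.8], [0, 0, 0], 0]
    - [[-17.7, -19.9, -2.8], [0, 0, 0], 0]

```text
time: 1.15
tool_pos: [0.3714, 0.1874, 0.3005]
tool_rot: [0.0, 0.163, 0.987, 0.0]
contact_force: [1.3, -0.2, 0.3]
gripper_width: 0.002
grasp_force: 0.0
```

Call:
jog_arm:
  targets:
    - [[-2, -2.3, 0], [0, 0, 0], 0]
    - [[-4, -4.5, 0], [0, 0, 0], 0]
    - [[-5.8, -6.6, 0], [0, 0, 0], 0]
    - [[-6, -6.8, 0], [0, 0, 0], 0]
    - [[-6, -6.8, 0], [0, 0, 0], 0]

```text
time: 1.78
tool_pos: [0.4587, -0.0221, 0.3]
tool_rot: [-0.001, 0.165, 0.986, -0.0]
contact_force: [-0.1, -1.1, -0.3]
gripper_width: 0.002
grasp_force: 0.0
```

```bash
cat > look.py <<'E'
from h import *
import sys
def look(n):
    C=cam("wrist"); I,D=grab_frame("wrist"); cv2.imwrite(f"pics/{n}.png",I[:,:,::-1]); P=pts(C,D); np.savez(n+".npz",I=I,D=D,P=P); return C,I,D,P
def tool(d):
    p,Rt=pose(); return (Rt.T@(np.array(d)-p)/.025).round(2)
def comp(m):
    n,l,s,c=cv2.connectedComponentsWithStats(m); i=1+s[1:,4].argmax(); return l==i
E
python3 - <<'E'
from look import *
C,I,D,P=look("w1")
h=cv2.cvtColor(I,cv2.COLOR_RGB2HSV)
m=comp(cv2.inRange(h,(0,170,80),(6,255,255))); v,u=np.nonzero(m)
q=P[m]; print(m.sum(),u.mean(),v.mean(),cv2.minAreaRect(np.stack([u,v],1).astype(np.float32)),np.nanmedian(q,0),np.nanpercentile(q,[3,97],axis=0))
print(state()["tool_pos"],rayz(C,u.mean(),v.mean(),np.nanmedian(q[:,2])))
E
```

```text
4523 278.90404598717663 221.40990493035596 ((281.06793212890625, 215.8201904296875), (35.391746520996094, 197.10134887695312), 69.88740539550781) [ 0.45682566 -0.02469461  0.23144745] [[ 0.45035003 -0.07866458  0.20580724]
 [ 0.46465806  0.03216637  0.23289938]]
[ 0.4584133  -0.02078928  0.30011682] [ 0.45639007 -0.0240853   0.23144745]
```

View pics/w1.png

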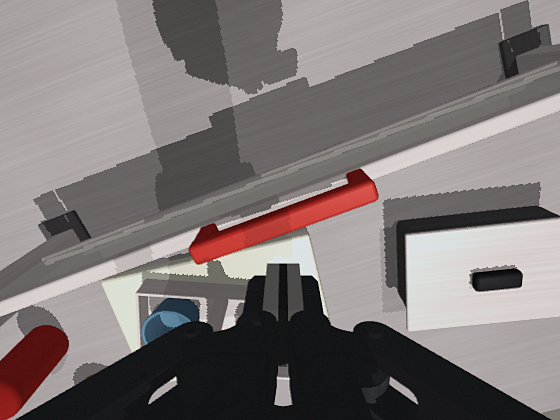

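The wrist view shows the red handle centred at (279,221), directly under the shut fingertips at (285,270). It measures (0.457, -0.024) with its top at 0.232, which agrees with the first measurement. Now I push down.

Call:
jog_arm:
  targets:
    - [[0.1, 0, 1.2], [0, 0, 0], 0]
    - [[0.1, 0, 2.4], [0, 0, 0], 0]
    - [[0.1, 0, 2.8], [0, 0, 0], 0]
    - [[0.1, 0, 3.3], [0, 0, 0], 0]
    - [[0.1, 0, 3.8], [0, 0, 0], 0]
    - [[0.1, 0, 4.3], [0, 0, 0], 0]
    - [[0.1, 0, 4.8], [0, 0, 0], 0]
    - [[0.1, 0, 5.1], [0, 0, 0], 0]

```text
time: 2.82
tool_pos: [0.4566, -0.0184, 0.1745]
tool_rot: [0.001, 0.163, 0.987, 0.0]
contact_force: [-3.6, 2.2, 5.7]
gripper_width: -0.003
grasp_force: 2.5
```

Call:
jog_arm:
  targets:
    - [[0, 0, 0.15], [0, 0, 0], 0]
    - [[0, 0, 0.3], [0, 0, 0], 0]
    - [[0, 0, 0.4], [0, 0, 0], 0]
    - [[0, 0, 0.4], [0, 0, 0], 0]

```text
time: 3.32
tool_pos: [0.4569, -0.0188, 0.1669]
tool_rot: [0.001, 0.163, 0.987, 0.001]
contact_force: [-9.6, 4.4, 19.2]
gripper_width: -0.002
grasp_force: 9.3
```

Force is 19 N at z=0.167, which is exactly the fully-down height, so the sash is on its stop. Now I retreat straight up and go over the tray.

Call:
jog_arm:
  targets:
    - [[0, 0, -1.5], [0, 0, 0], 0]
    - [[0, 0, -4], [0, 0, 0], 0]
    - [[-2, -0.8, -5], [0, 0, 0], 100]
    - [[-4, -1.6, -5], [0, 0, 0], 100]
    - [[-6, -2.4, -5], [0, 0, 0], 100]
    - [[-8, -3.1, -5], [0, 0, 0], 100]
    - [[-8.5, -3.3, -5], [0, 0, 0], 100]
    - [[-8.5, -3.3, -5], [0, 0, 0], 100]

```text
time: 4.32
tool_pos: [0.6307, -0.1662, 0.2871]
tool_rot: [-0.001, 0.164, 0.987, -0.0]
contact_force: [-0.6, 0.6, -0.1]
gripper_width: 0.997
grasp_force: 0.0
```

```bash
python3 - <<'E'
from look import *
C,I,D,P=look("w2"); T0=np.load("top.npz")
h=cv2.cvtColor(I,cv2.COLOR_RGB2HSV)
m=(cv2.inRange(h,(0,60,20),(20,255,160))>0)&(np.abs(P[...,2]-.137)<.015)&(np.hypot(P[...,0]-.633,P[...,1]+.165)<.09)
m=comp(m.astype(np.uint8)); v,u=np.nonzero(m); q=P[m]; q=q[~np.isnan(q).any(1)]
print(m.sum(),u.mean(),v.mean(),cv2.minAreaRect(np.stack([u,v],1).astype(np.float32)))
r=cv2.minAreaRect((q[:,:2]*1000).astype(np.float32)); print("world mm",r,np.median(q[:,2]))
w=np.linalg.svd(q[:,:2]-q[:,:2].mean(0),full_matrices=False)[2][0]; print("axis deg",np.degrees(np.arctan2(w[1],w[0])))
p,Rt=pose(); print("tcp",p,"tool x deg",np.degrees(np.arctan2(Rt[1,0],Rt[0,0])),"to bar, tool units",tool([r[0][0]/1000,r[0][1]/1000,.135]))
h2=comp(((cv2.inRange(h,(0,170,60),(6,255,255))>0)&(np.abs(P[...,0]-.457)<.03)).astype(np.uint8)); print("red handle",np.nanmedian(P[h2],0))
E
```

```text
2272 288.25396126760563 188.3631161971831 ((288.38140869140625, 189.0759735107422), (17.74453353881836, 134.6213836669922), 4.927110195159912)
world mm ((634.2606201171875, -163.57481384277344), (13.722203254699707, 109.14849090576172), 66.45775604248047) 0.14280965435881493
axis deg -23.473640935158624
tcp [ 0.63035424 -0.16548746  0.28768226] tool x deg 161.21997842845957 to bar, tool units [-0.13  0.12  6.11]Traceback (most recent call last):
  File "<stdin>", line 10, in <module>
  File "look.py", line 8, in comp
    n,l,s,c=cv2.connectedComponentsWithStats(m); i=1+s[1:,4].argmax(); return l==i
                                                     ~~~~~~~~~~~~~~^^
ValueError: attempt to get argmax of an empty sequence
```

View pics/w2.png

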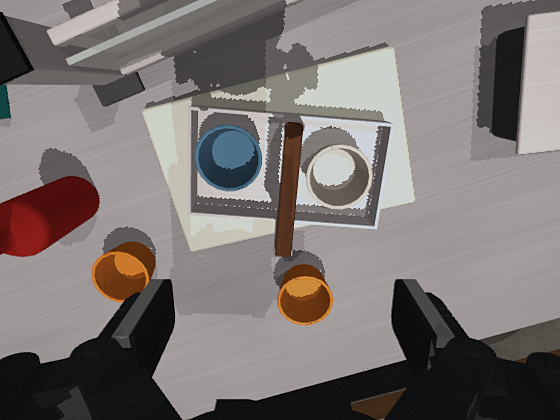

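The wrist view shows the wooden bar at (288,188) over the aluminium tray, with the blue cup at (229,158) and the white cup at (340,177). The orange cups at (122,275) and (305,297) are outside the tray. The bar centre is (0.634, -0.164) and its top is at 0.143, which agrees with the given height. The tool needs about 4.7° of turn.

Call:
jog_arm:
  targets:
    - [[-0.1, 0.1, 2], [0, 0, 0.3], 100]
    - [[-0.13, 0.12, 4], [0, 0, 0.6], 100]
    - [[-0.13, 0.12, 5.5], [0, 0, 0.6], 100]
    - [[-0.13, 0.12, 6.4], [0, 0, 0.6], 100]
    - [[-0.13, 0.12, 6.8], [0, 0, 0.6], 100]
    - [[-0.13, 0.12, 6.8], [0, 0, 0.6], 100]

```text
time: 5.12
tool_pos: [0.6351, -0.1638, 0.1189]
tool_rot: [0.0, 0.204, 0.979, -0.0]
contact_force: [0.2, -0.2, 0.2]
gripper_width: 1.0
grasp_force: 0.0
```

Call:
jog_arm:
  targets:
    - [[0, 0, 0], [0, 0, 0], 40]
    - [[0, 0, 0], [0, 0, 0], 20]
    - [[0, 0, 0], [0, 0, 0], 0]
    - [[0, 0, 0], [0, 0, 0], 0]
    - [[0, 0, 0], [0, 0, 0], 0]
    - [[0, 0, 0], [0, 0, 0], 0]

```text
time: 5.88
tool_pos: [0.6352, -0.1639, 0.1187]
tool_rot: [0.0, 0.204, 0.979, 0.0]
contact_force: [0.9, 0.7, 2.7]
gripper_width: 0.148
grasp_force: 59.4
```

```bash
python3 - <<'E'
from look import *
s=state(); print(s["tool_pos"],s["tool_rot"],s["contact_force"],s["ft_torque"],s["gripper_width"],s["grasp_force"])
E
```

```text
[ 0.63520739 -0.16392396  0.11866916] [4.35516868e-04 2.04351705e-01 9.78897433e-01 7.73424732e-05] [0.94484936 0.70747861 2.7304742 ] [ 0.15431845 -0.07137261  0.01573394] 0.1481093224351341 59.36778545379639
```

The grip is on the bar at about 13 mm opening and 59 N. Now a smooth lift.

Call:
jog_arm:
  targets:
    - [[0, 0, -0.1], [0, 0, 0], 0]
    - [[0, 0, -0.3], [0, 0, 0], 0]
    - [[0, 0, -0.6], [0, 0, 0], 0]
    - [[0, 0, -0.95], [0, 0, 0], 0]
    - [[0, 0, -1.3], [0, 0, 0], 0]
    - [[0, 0, -1.6], [0, 0, 0], 0]
    - [[0, 0, -1.8], [0, 0, 0], 0]
    - [[0, 0, -1.9], [0, 0, 0], 0]

```text
time: 6.88
tool_pos: [0.6349, -0.164, 0.1661]
tool_rot: [0.0, 0.204, 0.979, -0.0]
contact_force: [-0.3, -0.4, -4.5]
gripper_width: 0.148
grasp_force: 58.5
```

Call:
jog_arm:
  targets:
    - [[0, 0, -0.1], [0, 0, 0], 0]
    - [[0, 0, -0.35], [0, 0, 0], 0]
    - [[0, 0, -0.7], [0, 0, 0], 0]
    - [[0, 0, -1.1], [0, 0, 0], 0]
    - [[0, 0, -1.5], [0, 0, 0], 0]
    - [[0, 0, -1.85], [0, 0, 0], 0]
    - [[0, 0, -2.05], [0, 0, 0], 0]
    - [[0, 0, -2.15], [0, 0, 0], 0]

```text
time: 7.88
tool_pos: [0.6349, -0.164, 0.2198]
tool_rot: [0.0, 0.204, 0.979, -0.0]
contact_force: [0.2, 0.4, -4.8]
gripper_width: 0.154
grasp_force: 58.5
```

Call:
jog_arm:
  targets:
    - [[0, 0, 0], [0, 0, 0], 0]
    - [[0, 0, 0], [0, 0, 0], 0]
    - [[0, 0, 0], [0, 0, 0], 0]
    - [[0, 0, 0], [0, 0, 0], 0]

```text
time: 8.38
tool_pos: [0.6347, -0.1639, 0.2192]
tool_rot: [-0.0, 0.204, 0.979, 0.0]
contact_force: [0.6, -0.5, -5.3]
gripper_width: 0.149
grasp_force: 58.5
```

```bash
python3 - <<'E'
from look import *
C,I,D,P=look("w3")
s=state(); print(s["tool_pos"],s["contact_force"],s["ft_torque"],s["grasp_force"])
C2=cam("side");S,DS=grab_frame("side"); PS=pts(C2,DS)
h=cv2.cvtColor(S,cv2.COLOR_RGB2HSV)
z=np.zeros(h.shape[:2],np.uint8); z[150:260,180:260]=cv2.inRange(h,(0,150,70),(6,255,255))[150:260,180:260]
v,u=np.nonzero(z); print("red",len(u),np.nanmedian(PS[z>0],0) if len(u) else 0)
a=cv2.resize(I,(400,300)); b=cv2.resize(S[120:360,140:460],(400,300))
cv2.imwrite("pics/both.png",np.hstack([a,b])[:,:,::-1])
E
```

```text
[ 0.63479095 -0.16395329  0.21925927] [-1.13597087  0.39076806 -4.9729196 ] [-0.03171275  0.05438477 -0.05618821] 58.46570134162903
red 83 [ 0.45723851 -0.02930651  0.16580029]
```

View pics/both.png

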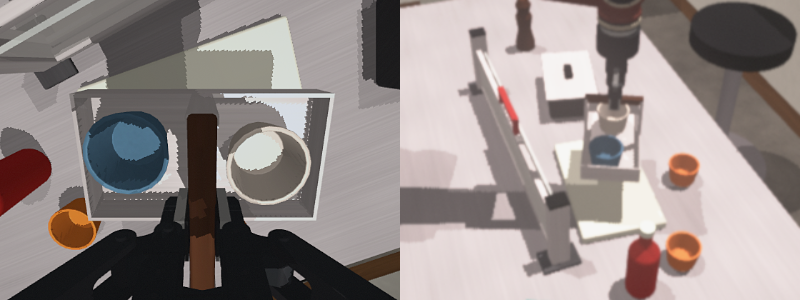

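The left half (wrist view) shows the tray held level, with the blue cup at (127,150) and the white cup at (268,160) standing in it. The right half (side view) shows the tray in the air at (612,140) and the red handle at (509,108). The handle measures z=0.166, so the sash is fully down, and the bystanders have not moved.

```bash
python3 -c "
from plant import *
print(job_done())"
```

```text
the job is handed in; nothing more can be done
None
```

The sash is fully down, and the tray is held level about 10 cm above the board with both cups standing in it; the job was handed in at about 8.5 s.

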